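# Refit the lever on the bench valve and open it

## Robot

A 7-joint arm with a two-finger parallel gripper is mounted at the origin on the work surface. World frame = base frame: x ahead of the robot, y to its left, z up, the work surface at z = 0. Lengths are in m, angles in rad, forces in N, time in s.
With the tool pointing down it reaches from about 0.35 to 0.9 m from the base axis. Payload 8.1 kg.
Tool frame: the origin (TCP) lies at the very end of the fingers, on their centre line; the grasp point (between the pads) lies 19 mm behind it; x points along the fingers, y is the direction in which the jaws open and shut, and the axes are right-handed (so a half turn about x gives the same grasp; the last joint's range is limited). The gripper opens to 92 mm and grips with 3 to 60 N. Pads are 19 mm wide; open, the fingers measure 130 mm over their backs; the gripper's body (75 mm by 190 mm) begins 47 mm behind the grasp point.
Start: joints at [-1.266, 0.434, 0.025, 1.573, -0.012, 1.134, -0.075], TCP at [0.248, 0.574, 0.227] pointing down, gripper open.
Joint ranges: [-2.62, 2.62], [-0.44, 2.09], [-1.27, 1.32], [0.08, 2.57], [-1.32, 4.46], [0.12, 2], [-2.74, 2.74]. Speed limits (rad/s): [2.22, 2.22, 3.01, 3.01, 3.14, 3.14, 3.14].

## Interface

Orientations are given as a rotation vector (axis times angle).
In Python, from cell import arm gives the robot as it stands.
- The arm moves only by the tool servo_tool, never from a script. Its argument "plan" is a list of rows, each a list of 2 entries, a list of its own where there are three numbers: the shift along the world's x, y, z in cm, then the turn, a rotation vector about the world's x, y, z in degrees. A call has 1 to 12 rows; each row is the pose to reach, as a shift and turn from the pose measured when the call began; what a row does not reach only later rows make up. A row lasts 1/10 s, in which the tool goes at most 50 mm and 8.59 degrees, less where a joint would pass 70% of its speed; a pose out of reach is approached as far as the arm can. A call with a gripper value outside its range is refused whole. "grip" is the opening, from 0 (shut) to 1 (fully open), set as the call begins (left out, the last holds). The fingers move at their own pace and stop on an object; "squeeze" is the grip in N (left out, the last holds). Time passes only in rows, so rows that repeat a pose let the fingers close. It gives the time, the measured TCP pose, the force and the opening at its end, in the units of the state.
- arm.observe(): the state, without advancing time (a new reading comes with each control period).
- arm.get_image(name): name is "scene" or "top" or "wrist"; returns a dict with "frame" (480x640x3 uint8, blue, green, red), "fx", "fy", "cx", "cy" (pixels), "position" and "rotation" of the camera in the world. Camera axes: x right, y down, z forward; pixel columns grow to the right and rows downward; lengths in m; the calibration is good to about 2 mm. A picture is of the moment at which its call begins. There is no depth.
- arm.sign_off(): hands the job in, once; it reports no verdict.
Trained networks look in a picture, given as the dict that the camera call returned (one of the last four; its "shot" number tells which), for a name from the list of things; names that differ only in an ending like _2 or _b are one class to them, and where a whole thing is asked for, a point or a joint stands for the part that bears it (a point fixed in the world has none). Each returns a list of dicts, best first, with "score" (0 to 1); they miss things now and then, are a little off and sometimes report something else, mostly with a low value. They report only what shows in the picture. A call takes as long as a camera call.
- arm.search_frame(picture, query): "at" ([column, row] in pixels, amid what is visible of it).
- arm.trace(picture, query): "pixels" (480x640 bool, what is visible of it) and "at" ([column, row] in pixels, amid what is visible of it).
The state is a dict: "clock": time; "joints": joint angles; "dq": joint speeds; "joint_efforts": joint torques, N m; "position": TCP position; "ee_rot": TCP orientation; "force": force on the tool from outside, world axes, zero at the start; "ft_torque": the same for the moment, N m; "width": opening from 0.0 (shut) to 1.0 (fully open).
Only numpy, scipy, OpenCV 4.12 (cv2) and the standard library are available. Lean on these libraries where they do the work, as an engineer would, in place of code of your own. Each camera call takes 0.05 s, during which the arm holds its last target.

## Task

Refit the loose lever on the bench valve's upright splined stem: set its hub on the stem, turn it until the splines match so that it drops, and seat it fully home on the collar while the valve is still where it was left, partly shut. Then swing the lever clockwise (seen from above) to the valve's stop, where a lever fitted on the right spline points straight out over the hose barb, and let go. Leave everything else on the bench where it is.

Things in the scene. Friction and masses are not known exactly. Their poses are not given: they have to be found in the camera images.
- valve: Valve bolted to the bench (cannot move): grey base plate 100 x 84 x 8 mm, brass block 62 x 56 mm up to 48 mm, brass bonnet of 52 mm diameter up to 60 mm, steel collar of 48 mm diameter up to 66 mm, and the splined steel stem upright on it. Hose barb on its own +x side, steel inlet elbow on -x. Origin: on the bench under the stem's axis; z up.
- stem_top (a point): Top of the stem, on its vertical axis, 93 mm above the bench. Spline section from 66 to 80 mm high: six equal teeth, 34 mm over the teeth, each 5.8 mm wide, 22 mm root. Above it a round pilot of 22 mm diameter to 88 mm, then a 45-degree nose. The stem turns stiffly (0.2 N m friction, stays where left). Its angle is unknown and not measured.
- barb (a point): Tip of the brass hose barb (21 mm diameter), 90 mm from the stem's axis along the valve's +x, 30 mm high. Angles anticlockwise from above, from the barb: on the right spline the lever points at 0.74 to 1.20 rad (play 0.13) at the start, at about 0 at the clockwise stop when pushed there; the stem's other stop is at about 1.3. The neighbouring splines, 60 degrees off, are wrong.
- seat (a point): Centre of the collar's top face, on the stem's axis, 66 mm above the bench; its axes are the valve's. The lever's origin is here when it is fully home, and 14 mm above while it rests on the tops of the teeth. When keys and gaps meet, the lever drops by its own weight; a light press makes sure.
- lever: Loose lever, about 0.22 kg, lying level, hub down, on the bench: steel hub of 50 mm diameter, 24 mm high, with a vertical splined through bore. An aluminium arm, 14 mm wide, from 10 to 20 mm above the hub's underside, runs along the lever's +x to a round end. Centre of mass within 12 mm of the hub's axis. Origin: centre of the hub's underside; z up.
- hub_top (a point): Centre of the bore's upper mouth, 24 mm above the lever's origin. The bore has six inward keys, 3.5 mm wide, full height, 24 mm between opposite keys (1 mm radial play on the pilot), 37 mm across the slots; one slot lies exactly along the arm. The keys go between the stem's teeth with 1.5 mm play each side.
- lever_end (a point): Point on the arm near its end, 120 mm from the hub's axis along the arm and 15 mm above the hub's underside; shows where the lever points. The arm ends in a round knob of 18 mm diameter, 14 to 26 mm above the underside, reaching 132 mm from the axis.
- reagent: Bystander, to be left alone: glass reagent bottle with orange cap, 68 mm diameter, 150 mm high, at the right. Origin: centre of its underside.
- beaker: Bystander, to be left alone: glass beaker 68 mm diameter, 85 mm high, at the right. Origin: centre of its underside.
- spanner: Bystander, to be left alone: steel open-ended spanner 160 mm long lying on the bench between the two working places, far side. Origin: centre of its underside.
- dish: Bystander, to be left alone: closed clear petri dish 76 mm diameter, 17 mm high, between the two working places, near side. Origin: centre of its underside.
- slide_box: Bystander, to be left alone: cardboard box 80 x 60 x 32 mm, at the left. Origin: centre of its underside.

How it is judged:
On the way:
1. the lever is fully home on the stem and still points well anticlockwise of the hose barb (the valve is not yet swung open) (z of lever in the frame of seat between -0.003 and 0.003 m and horizontal distance between lever and seat below 0.004 m and angle between lever's own z axis and vertical below 0.07 rad and y of lever_end in the frame of seat above 0.049 m), for 0.2 s.
At the end, for the whole second after the job is handed in: The lever sits fully home on the collar (underside within 3 mm, axis within 4 mm, level within 4 degrees), points out over the hose barb (the point 120 mm out lies within 22 mm sideways of the barb's line), is at rest and let go (z of lever in the frame of seat between -0.003 and 0.003 m and horizontal distance between lever and seat below 0.004 m and angle between lever's own z axis and vertical below 0.07 rad and y of lever_end in the frame of seat between -0.022 and 0.022 m and x of lever_end in the frame of seat above 0.08 m and linear speed of lever below 0.01 m/s); the robot touches nothing.
It fails at once if something else on the bench (bottle, beaker, spanner, dish, box) is moved by more than 30 mm (distance of any of reagent, beaker, spanner, dish, slide_box from where it was at the start of the episode above 0.03 m).
It also fails if it takes over 72 s, if anything falls off the work surface, if the arm or the gripper's body presses on something with over 40 N, if the wrist force passes 120 N, or if a joint passes its speed limit or range.

## Working session

There is one attempt and no reset: what is moved stays moved. The work goes in short steps, Python scripts to look and compute and a tool call to move; the robot and the scene stay as the last step left them, time stands still between calls to the robot, and variables do not carry over. Pictures are saved under pics/ and viewed, and the job is handed in when it is done.

Besides the shell and the picture viewer there is one more tool, called after "Call:" by a JSON object that holds its "op" and its "data". servo_tool: Moves the arm, as the interface text tells. Its arguments: {"type":"object","properties":{"plan":{"type":"array","items":{"type":"array"}},"grip":{"type":"number"},"squeeze":{"type":"number"}},"required":["plan"]}

```bash
ls; mkdir -p pics; python3 - <<'E'
from cell import arm
import cv2
s=arm.observe(); print(s)
for n in ["scene","top","wrist"]:
    p=arm.get_image(n); cv2.imwrite(f"pics/{n}0.png",p["frame"]); print(n,p["fx"],p["cx"],p["cy"],p["position"],p["rotation"],p["shot"])
    for q in ["valve","stem_top","barb","lever","hub_top","lever_end"]:
        r=arm.search_frame(p,q); print(q,[(x["at"],round(x["score"],2)) for x in r[:2]])
E
```

```text
pics
{'clock': 0.0, 'joints': array([-1.26556664,  0.43521007,  0.02497894,  1.57409829, -0.01159409,
        1.13398719, -0.07512656]), 'dq': array([ 3.42319636e-04, -8.60620773e-05, -1.04095832e-03,  8.20572101e-04,
        2.93542202e-04, -1.02091918e-03, -3.81297851e-04]), 'joint_efforts': array([ 2.79831856e-04, -6.67848086e+01,  9.85180065e-01, -3.14450061e+01,
       -6.04993757e-02,  4.27959440e-02,  1.55881994e-04]), 'position': array([0.24774204, 0.57324815, 0.2259526 ]), 'ee_rot': array([ 0.31876822,  1.54717623, -0.32121516]), 'force': array([ 0.49812698, -0.56823316,  0.26168026]), 'ft_torque': array([0.02262539, 0.01182294, 0.04818368]), 'width': 0.9992338133039687}
scene 547.2505276984693 317.3720492637231 242.5298252622613 [1.52685587 0.04493295 0.75250691] [-1.57200412 -1.73412385  0.87710118] 1
valve [([228.9, 248.5], 0.94)]
stem_top [([225.8, 249.6], 0.67)]
barb [([225.8, 251.6], 0.68)]
lever [([438.3, 262.2], 0.9)]
hub_top [([431.3, 264.2], 0.85)]
lever_end [([434.3, 259.8], 0.72)]
top 477.90018486626377 322.4093697774554 241.36278156482115 [ 0.45451362 -0.01455726  1.23594053] [-2.1384351   2.19992354 -0.10407908] 2
valve [([406.5, 249.9], 0.79)]
stem_top [([406.2, 253.8], 0.94)]
barb [([405.2, 249.3], 0.84)]
lever [([223.7, 260.6], 0.87)]
hub_top [([224.9, 259.4], 0.56), ([487.6, 266.6], 0.45)]
lever_end [([221.3, 259.6], 0.93)]
wrist 411.9531166673483 315.11885828451324 232.29223449623092 [0.17357143 0.60624943 0.38536537] [2.40413889 1.5788766  0.24248659] 3
valve []
stem_top []
barb []
lever []
hub_top []
lever_end []
```

View pics/scene0.png

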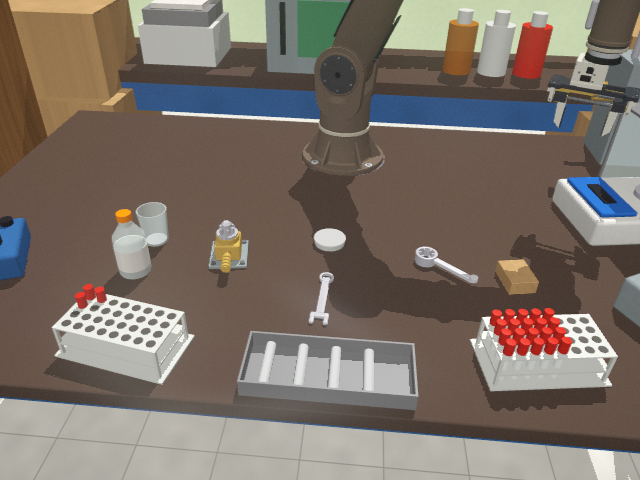

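View pics/top0.png

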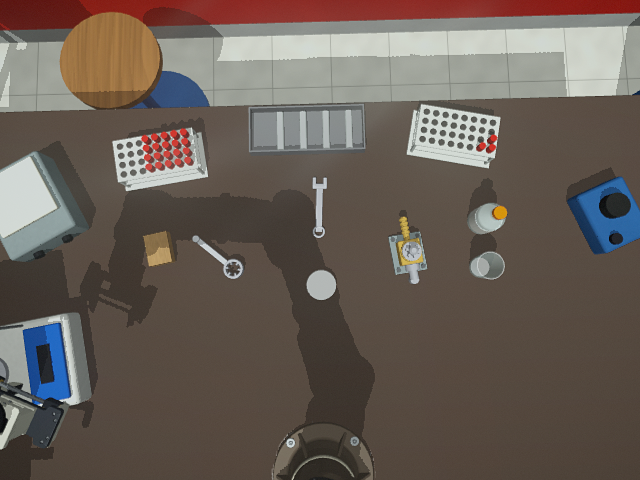

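View pics/wrist0.png

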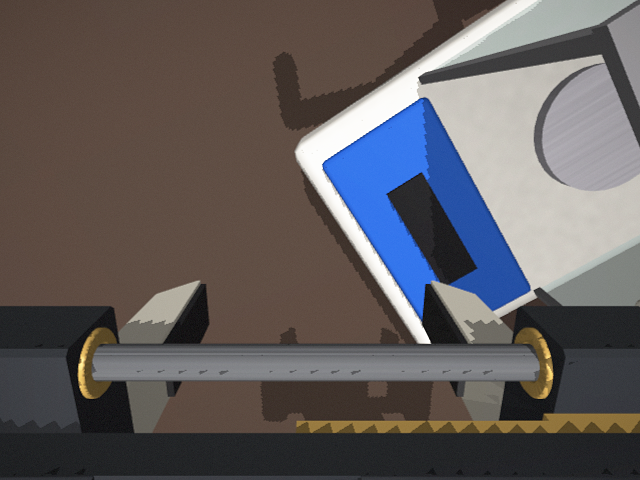

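```bash
python3 - <<'E'
import cv2
f=cv2.imread("pics/top0.png")
a=cv2.resize(f[170:330,150:310],(640,640),interpolation=cv2.INTER_CUBIC)
b=cv2.resize(f[170:330,340:500],(640,640),interpolation=cv2.INTER_CUBIC)
cv2.imwrite("pics/topA.png",cv2.resize(a,(600,600)));cv2.imwrite("pics/topB.png",cv2.resize(b,(600,600)))
E
```

```text
(no output)
```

View pics/topA.png

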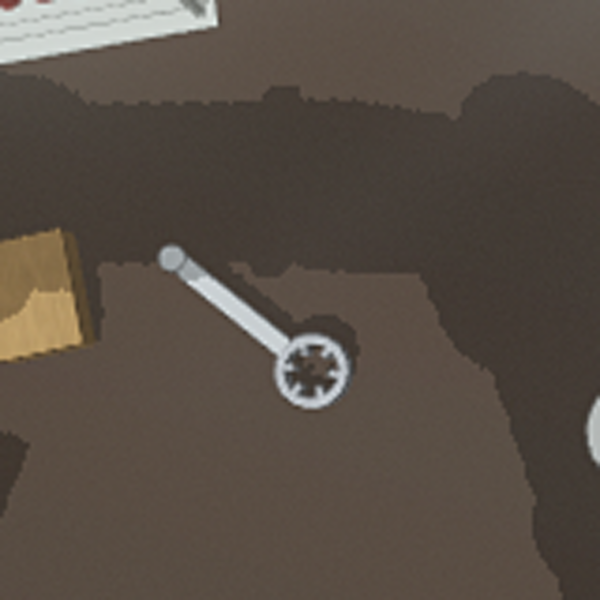

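View pics/topB.png

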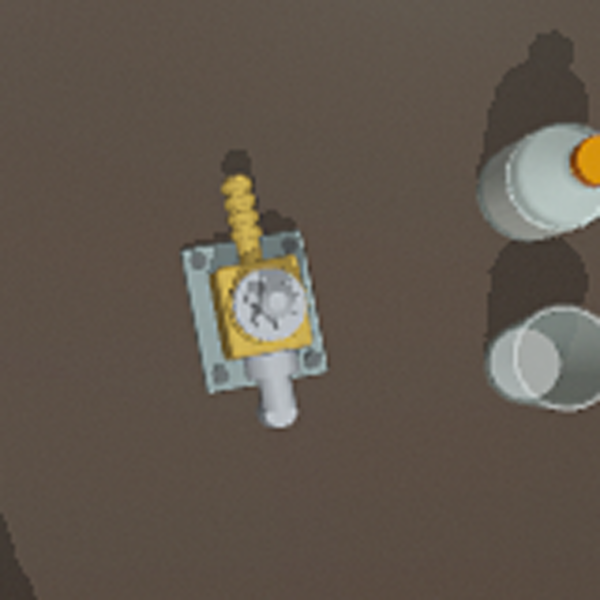

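```bash
cat > h.py <<'E'
import numpy as np, cv2
from scipy.spatial.transform import Rotation as R
def back(p,uv,z):
    Rm=p["rotation"]; Rm=R.from_rotvec(Rm).as_matrix() if np.ndim(Rm)==1 else np.array(Rm)
    d=Rm@np.array([(uv[0]-p["cx"])/p["fx"],(uv[1]-p["cy"])/p["fy"],1.])
    o=np.array(p["position"]); return o+d*(z-o[2])/d[2]
def proj(p,X):
    Rm=R.from_rotvec(p["rotation"]).as_matrix(); c=Rm.T@(np.array(X)-p["position"])
    return np.array([p["fx"]*c[0]/c[2]+p["cx"],p["fy"]*c[1]/c[2]+p["cy"]])
E
python3 - <<'E'
from h import *
from cell import arm
p=arm.get_image("top")
hub=back(p,(232.9,268.9),.024); kn=back(p,(195.6,238.8),.026)
print("hub",hub,"knob",kn,np.linalg.norm(kn-hub),np.arctan2(*(kn-hub)[[1,0]]))
c=lambda u,v:(u/600*160+340,v/600*160+170)
st=back(p,c(279,300),.093); co=back(p,c(269,303),.066); ba=back(p,c(237,180),.03)
print(st,co,ba, np.arctan2(*(ba-co)[[1,0]]),np.linalg.norm((ba-co)[:2]))
# base plate corners z=.008
cs=[back(p,c(*q),.008) for q in [(183,250),(300,232),(327,372),(210,392)]]
print(np.array(cs), np.mean(cs,0))
s=arm.get_image("scene"); cv2.imwrite("pics/sc.png",cv2.resize(s["frame"][200:290,180:300],(800,600),interpolation=cv2.INTER_CUBIC))
for q in ["reagent","beaker","spanner","dish","slide_box"]:
    r=arm.search_frame(p,q); print(q,back(p,r[0]["at"],.01).round(3) if r else None)
print(proj(s,hub),proj(s,co),proj(s,st))
print(R.from_rotvec(arm.observe()["ee_rot"]).as_matrix().round(3))
w=arm.get_image("wrist"); T=R.from_rotvec(arm.observe()["ee_rot"]).as_matrix()
print("cam in tool",T.T@(w["position"]-arm.observe()["position"]), (T.T@R.from_rotvec(w["rotation"]).as_matrix()).round(3))
E
```

```text
hub [0.51094671 0.21610506 0.024     ] knob [0.59020191 0.31007873 0.026     ] 0.12294892260578581 0.8701600398085516
[ 0.54068217 -0.23270443  0.093     ] [ 0.540937  -0.2312309  0.066    ] [ 0.62789927 -0.22009301  0.03      ] 0.12738372526176842 0.08767262862554827
[[ 0.58348631 -0.18450957  0.008     ]
 [ 0.59365192 -0.26559883  0.008     ]
 [ 0.49680536 -0.27939255  0.008     ]
 [ 0.48542405 -0.19886225  0.008     ]] [ 0.53984191 -0.2320908   0.008     ]
reagent [ 0.624 -0.437  0.01 ]
beaker [ 0.501 -0.435  0.01 ]
spanner [ 0.678 -0.012  0.01 ]
dish [ 0.464 -0.007  0.01 ]
slide_box [ 0.538 -0.232  0.01 ]
[426.76619221 251.49216582] [227.3243343  230.73728478] [225.73740665 220.44601661]
[[ 0.     0.397  0.918]
 [-0.     0.918 -0.397]
 [-1.    -0.     0.   ]]
cam in tool [-0.15861304  0.0003732  -0.08112261] [[ 0.    -0.301  0.954]
 [ 1.    -0.001 -0.001]
 [ 0.001  0.954  0.301]]
```

View pics/sc.png

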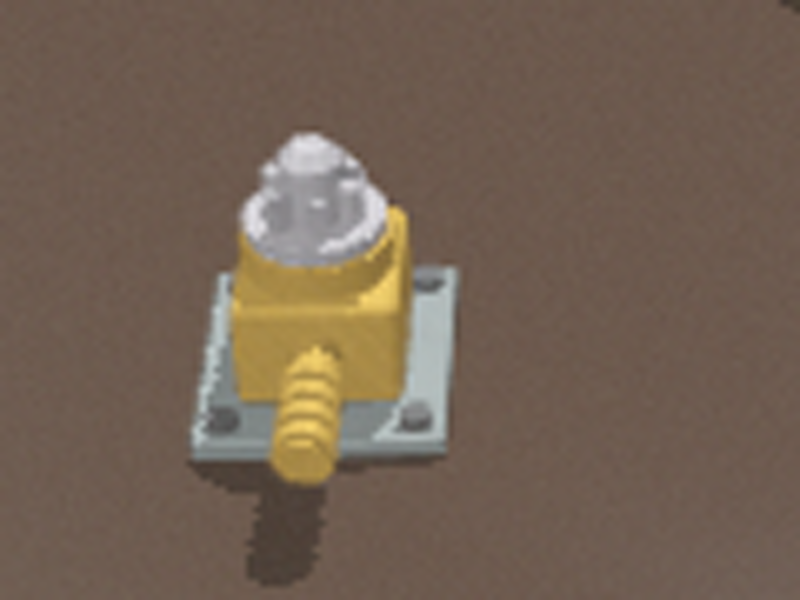

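Call:
{"op": "servo_tool", "data": {"plan": [[[4,-6,0],[0,0,-8]],[[8,-11,0],[0,0,-16]],[[11,-15,0],[0,0,-24]],[[14,-19,0],[0,0,-32]],[[17,-23,0],[0,0,-40]],[[20,-27,0],[0,0,-48]],[[22,-30,0],[0,0,-56]],[[24,-33,0],[0,0,-64]],[[26.3,-35.7,-2],[0,0,-72]],[[26.3,-35.7,-4],[0,0,-80]],[[26.3,-35.7,-6],[0,0,-88]],[[26.3,-35.7,-7],[0,0,-96]]], "grip": 1}}

```text
clock: 2.65
position: [0.5104, 0.216, 0.1553]
ee_rot: [1.579, 0.917, -1.582]
force: [-0.1, -0.5, 0.9]
width: 0.999
```

Call:
{"op": "servo_tool", "data": {"plan": [[[0,0,0],[0,0,-8]],[[0,0,0],[0,0,-11]],[[0,0,0],[0,0,-11]],[[0,0,0],[0,0,-11]],[[0,0,0],[0,0,-11]]]}}

```text
clock: 3.15
position: [0.5105, 0.2162, 0.1554]
ee_rot: [1.709, 0.786, -1.711]
force: [0.2, -1.1, 0.4]
width: 1.0
```

```bash
cat >> h.py <<'E'
def st(arm):
    s=arm.observe(); T=R.from_rotvec(s["ee_rot"]).as_matrix()
    print("t",round(s["clock"],2),"pos",s["position"].round(4),"yang",round(float(np.arctan2(T[1,1],T[0,1])),4),"xaxis",T[:,0].round(3),"F",s["force"].round(1),"w",round(s["width"],3),"j",s["joints"].round(2))
    return s
E
python3 - <<'E'
from h import *
from cell import arm
st(arm)
p=arm.get_image("top"); w=arm.get_image("wrist"); cv2.imwrite("pics/w1.png",w["frame"])
for im in (p,w):
  for q in ["lever","hub_top","lever_end"]:
    r=arm.search_frame(im,q); print(q,[(x["at"],round(x["score"],2)) for x in r[:2]])
for X in ([.511,.216,.024],[.511+.12*np.cos(.87),.216+.12*np.sin(.87),.015]): print(proj(w,X))
E
```

```text
t 3.15 pos [0.5105 0.2162 0.1554] yang -0.7096 xaxis [-0.001 -0.    -1.   ] F [ 0.2 -1.1  0.4] w 1.0 j [-0.9   0.42  0.55  1.87 -0.27  0.93 -0.93]
lever [([240.7, 271.9], 0.54), ([484.3, 221.1], 0.28)]
hub_top [([238.6, 272.8], 0.51)]
lever_end [([236.8, 271.9], 0.55)]
lever [([313.6, 166.7], 0.61)]
hub_top [([318.4, 163.8], 0.96)]
lever_end [([312.5, 163.2], 0.61)]
[315.33242196 219.51906775]
[313.55314528  41.86162938]
```

View pics/w1.png

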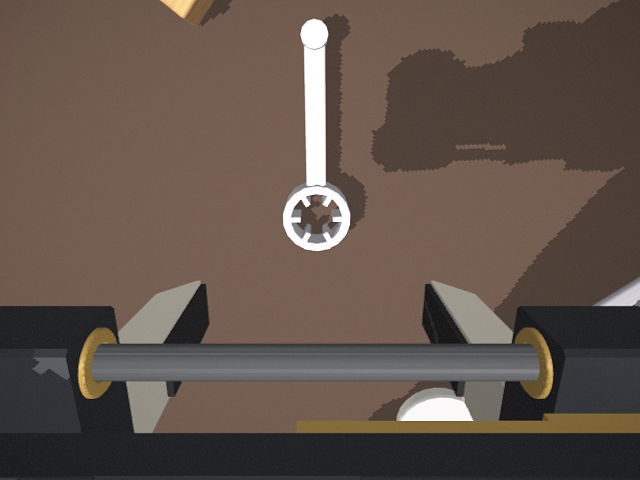

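The wrist view shows the hub at (317,219) and the knob at (314,34), between the jaws and close to prediction.

```bash
python3 - <<'E'
from h import *
from cell import arm
w=arm.get_image("wrist")
h=back(w,(316.5,219),.024); k=back(w,(314.2,34),.026); print(h,k,np.linalg.norm(h-k),np.arctan2(*(k-h)[[1,0]]))
E
```

```text
[0.51184729 0.21565541 0.024     ] [0.59082588 0.30960919 0.026     ] 0.12275557139651531 0.8717782644203581
```

Call:
{"op": "servo_tool", "data": {"plan": [[[0.1,0,-4],[0,0,0.6]],[[0.1,0,-8],[0,0,0.6]],[[0.1,0,-12],[0,0,0.6]],[[0.1,0,-14],[0,0,0.6]],[[0.1,0,-15.1],[0,0,0.6]],[[0.1,0,-15.1],[0,0,0.6]],[[0.1,0,-15.1],[0,0,0.6]]]}}

```text
clock: 4.3
position: [0.5121, 0.2162, 0.0051]
ee_rot: [1.704, 0.792, -1.705]
force: [-0.1, 0.7, 0.6]
width: 1.0
```

Call:
{"op": "servo_tool", "data": {"plan": [[[0,0,0],[0,0,0]],[[0,0,0],[0,0,0]],[[0,0,0],[0,0,0]],[[0,0,0],[0,0,0]],[[0,0,0],[0,0,0]],[[0,0,0],[0,0,0]],[[0,0,0],[0,0,0]],[[0,0,0],[0,0,0]]], "grip": 0.3, "squeeze": 30}}

```text
clock: 5.1
position: [0.5121, 0.2162, 0.0052]
ee_rot: [1.703, 0.792, -1.705]
force: [0.4, 0.6, 2.6]
width: 0.542
```

```bash
python3 - <<'E'
from h import *
from cell import arm
st(arm)
w=arm.get_image("wrist"); cv2.imwrite("pics/w2.png",w["frame"])
E
```

```text
t 5.1 pos [0.5121 0.2162 0.0052] yang -0.7009 xaxis [-0.001 -0.    -1.   ] F [0.4 0.6 2.6] w 0.542 j [-0.79  0.64  0.42  1.98 -0.43  0.62 -0.79]
```

View pics/w2.png

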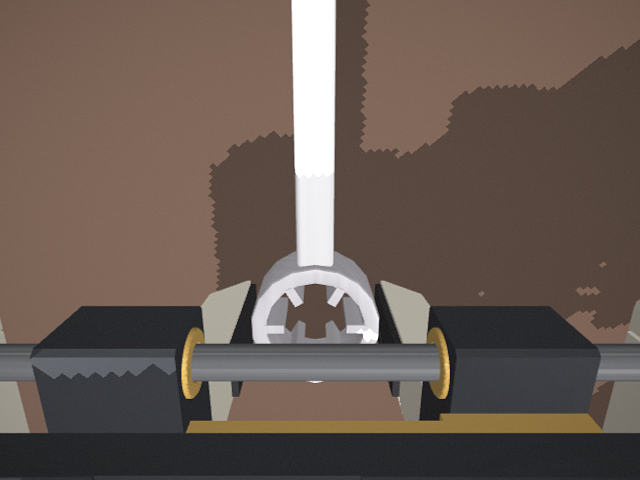

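Call:
{"op": "servo_tool", "data": {"plan": [[[0,0,2],[0,0,0]],[[0,0,6],[0,0,0]],[[0,0,10],[0,0,0]],[[0,0,14],[0,0,0]],[[-1,-4,17.5],[0,0,0]],[[-2,-9,17.5],[0,0,0]],[[-3,-14,17.5],[0,0,0]],[[-4,-19,17.5],[0,0,0]],[[-5,-24,17.5],[0,0,0]],[[-5.5,-29,17.5],[0,0,0]],[[-5.8,-34,17.5],[0,0,0]],[[-5.9,-38,17.5],[0,0,0]]], "squeeze": 50}}

```text
clock: 6.35
position: [0.4521, -0.1657, 0.1802]
ee_rot: [1.704, 0.792, -1.704]
force: [1.4, -0.4, -2.7]
width: 0.535
```

Call:
{"op": "servo_tool", "data": {"plan": [[[0,-3,0],[0,0,0]],[[0,-4.7,0],[0,0,0]],[[0,-4.7,0],[0,0,0]],[[0,-4.7,0],[0,0,0]]]}}

```text
clock: 6.75
position: [0.4517, -0.2124, 0.1798]
ee_rot: [1.704, 0.793, -1.706]
force: [-0.5, 0.0, -2.3]
width: 0.54
```

```bash
python3 - <<'E'
from h import *
from cell import arm
st(arm)
w=arm.get_image("wrist"); cv2.imwrite("pics/w3.png",w["frame"])
for q in ["valve","stem_top","barb"]:
    r=arm.search_frame(w,q); print(q,[(x["at"],round(x["score"],2)) for x in r[:2]])
for X in ([.5405,-.232,.093],[.5405,-.232,.066],[.6297,-.2203,.03]): print(proj(w,X))
p=arm.get_image("top"); cv2.imwrite("pics/t3.png",p["frame"])
E
```

```text
t 6.75 pos [ 0.4517 -0.2124  0.1798] yang -0.7019 xaxis [-0.001  0.001 -1.   ] F [-0.5  0.  -2.3] w 0.54 j [-0.22  0.32  0.71  1.98 -0.26  0.94 -0.08]
valve [([422.2, 151.0], 0.78), ([612.9, 269.8], 0.44)]
stem_top [([421.2, 147.8], 0.59)]
barb [([420.6, 149.6], 0.73)]
[449.35448256 172.24107385]
[436.72989776 165.55283699]
[518.12850132  61.6970869 ]
```

View pics/w3.png

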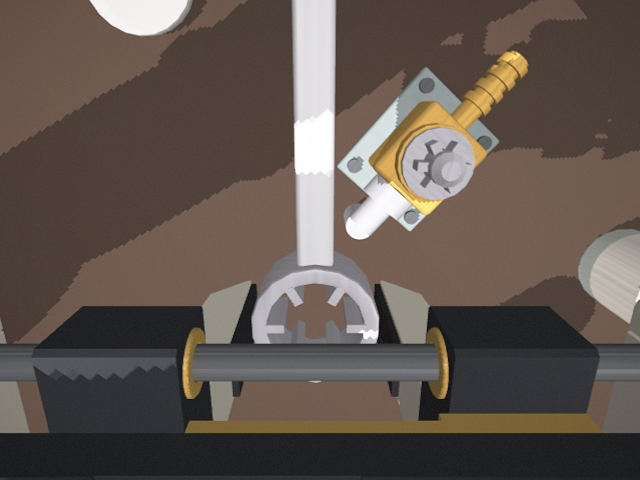

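View pics/t3.png

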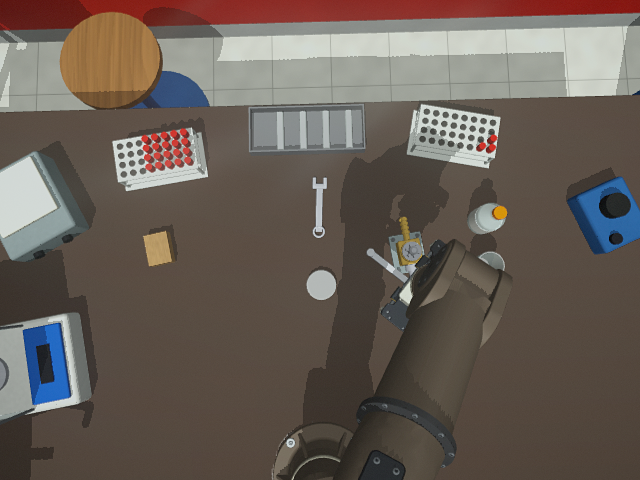

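```bash
python3 - <<'E'
import cv2
f=cv2.imread("pics/w3.png")[110:220,370:500]
f=cv2.resize(f,None,fx=5.5,fy=5.4,interpolation=cv2.INTER_CUBIC)
cv2.imwrite("pics/w3z.png",cv2.convertScaleAbs(f,alpha=1.3,beta=-40))
E
```

```text
(no output)
```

View pics/w3z.png

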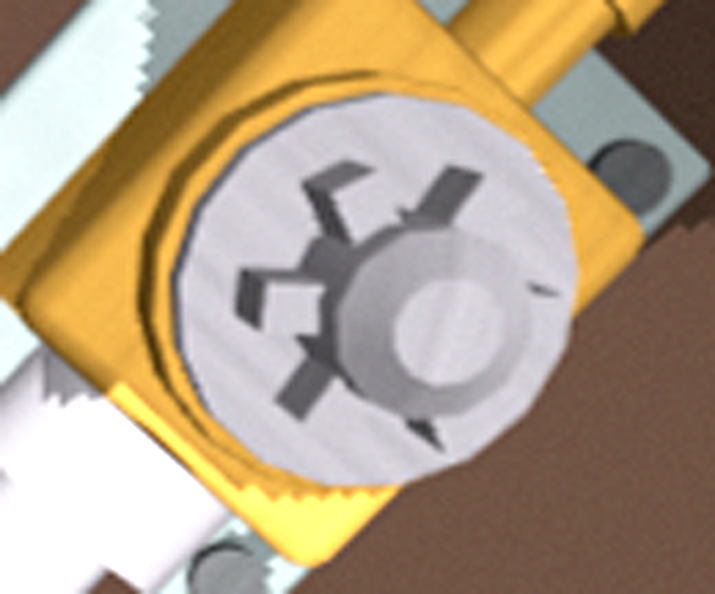

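```bash
python3 - <<'E'
from h import *
from cell import arm
w=arm.get_image("wrist")
c=back(w,(438.5,163.7),.066); n=back(w,(451.8,171.7),.093); print(c,n)
st(arm)
C=(c+n)[:2]/2
f0=cv2.resize(w["frame"][110:220,370:500],None,fx=6,fy=6,interpolation=cv2.INTER_CUBIC)
tiles=[]
def tooth(th,z):
    L=[]
    for k in range(6):
        a=th+k*np.pi/3
        for (r,t) in [(10.6,-2.9),(16.75,-2.9),(16.75,2.9),(10.6,2.9)]:
            L.append([C[0]+(r*np.cos(a)-t*np.sin(a))/1e3,C[1]+(r*np.sin(a)+t*np.cos(a))/1e3,z])
    return L
for th in [0.87,.97,1.07,1.17,1.27,1.37]:
    f=f0.copy()
    for z,col in ((.08,(0,0,255)),(.066,(255,0,0))):
        pts=np.array([(proj(w,X)-[370,110])*6 for X in tooth(th,z)],int)
        cv2.polylines(f,[pts],True,col,1)
    cv2.putText(f,f"{th}",(10,40),0,1.2,(0,255,0),2)
    tiles.append(f[100:640,120:640])
g=np.vstack([np.hstack(tiles[:3]),np.hstack(tiles[3:])])
cv2.imwrite("pics/ov.png",cv2.resize(g,(800,int(800*g.shape[0]/g.shape[1])),interpolation=cv2.INTER_AREA))
E
```

```text
[ 0.54287403 -0.23074999  0.066     ] [ 0.54256635 -0.2316847   0.093     ]
t 7.05 pos [ 0.4523 -0.2117  0.1801] yang -0.6994 xaxis [-0.001  0.001 -1.   ] F [-0.1 -0.5 -1.8] w 0.537 j [-0.22  0.32  0.71  1.98 -0.26  0.94 -0.08]
```

View pics/ov.png

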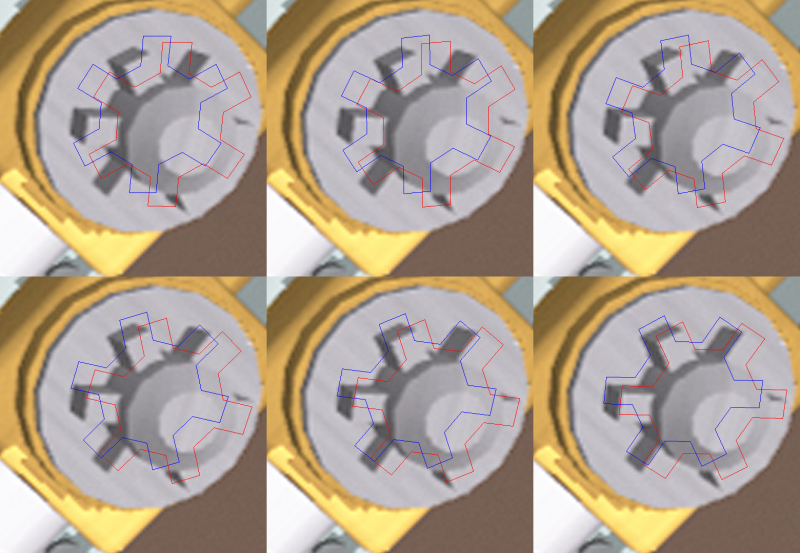

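```bash
python3 - <<'E'
from h import *
from cell import arm
w=arm.get_image("wrist")
C=np.array([.5427,-.2312])
f0=cv2.resize(w["frame"][110:220,370:500],None,fx=6,fy=6,interpolation=cv2.INTER_CUBIC)
tiles=[]
def tooth(th,z):
    L=[]
    for k in range(6):
        a=th+k*np.pi/3
        for (r,t) in [(10.6,-2.9),(16.75,-2.9),(16.75,2.9),(10.6,2.9)]:
            L.append([C[0]+(r*np.cos(a)-t*np.sin(a))/1e3,C[1]+(r*np.sin(a)+t*np.cos(a))/1e3,z])
    return L
for th in [1.22,1.28,1.34,1.40]:
    f=f0.copy()
    for z,col in ((.08,(0,0,255)),(.066,(255,0,0))):
        pts=np.array([(proj(w,X)-[370,110])*6 for X in tooth(th,z)],int)
        cv2.polylines(f,[pts],True,col,1)
    cv2.putText(f,f"{th}",(140,140),0,1.,(0,255,0),2)
    tiles.append(f[110:570,140:640])
g=np.vstack([np.hstack(tiles[:2]),np.hstack(tiles[2:])])
cv2.imwrite("pics/ov2.png",cv2.resize(g,(650,598),interpolation=cv2.INTER_AREA))
E
```

```text
(no output)
```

View pics/ov2.png

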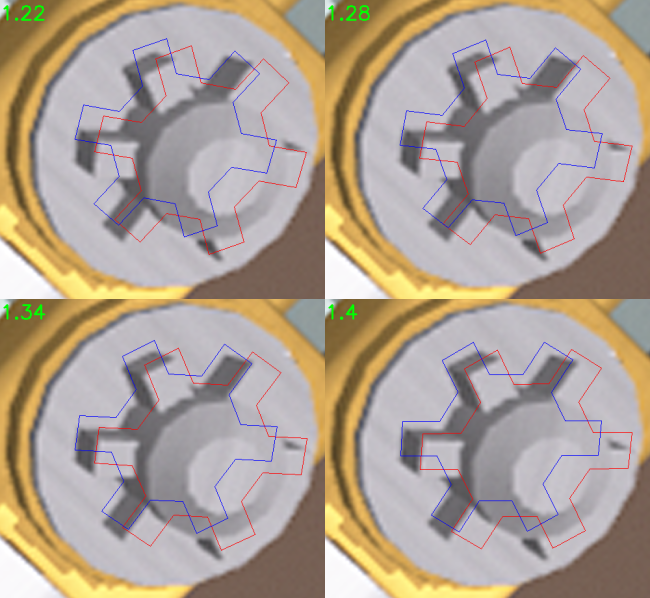

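```bash
python3 - <<'E'
from h import *
from cell import arm
w=arm.get_image("wrist"); s=st(arm)
T=R.from_rotvec(s["ee_rot"]).as_matrix(); P=s["position"]
f=w["frame"].copy()
for off,col in ((-.002,(0,255,0)),(0,(0,0,255)),(.002,(255,0,0))):
    c=P-T[:,2]*off+np.array([0,0,.019])
    for r in (.025,.0185):
        pts=np.array([proj(w,c+r*np.array([np.cos(a),np.sin(a),0])) for a in np.linspace(0,6.28,60)])
        cv2.polylines(f,[(pts*16).astype(int)],True,col,1,cv2.LINE_AA,4)
    print(off,pts.min(0),pts.max(0))
cv2.imwrite("pics/hubov.png",cv2.resize(f[240:390,220:410],(760,600),interpolation=cv2.INTER_CUBIC))
E
```

```text
t 7.15 pos [ 0.4523 -0.2121  0.1802] yang -0.7 xaxis [-0.     0.001 -1.   ] F [-0.5  0.1 -2.4] w 0.535 j [-0.22  0.32  0.71  1.98 -0.26  0.94 -0.08]
-0.002 [266.01945496 288.6752617 ] [362.08945344 373.28597828]
0 [265.82959593 283.7472658 ] [362.2670617  369.00655889]
0.002 [265.63828077 278.78006862] [362.44603575 364.69542889]
```

View pics/hubov.png

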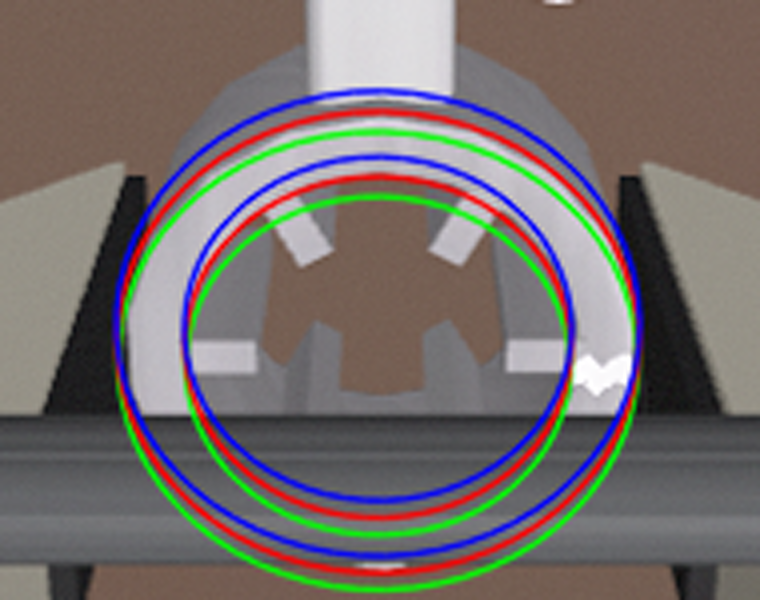

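Call:
{"op": "servo_tool", "data": {"plan": [[[3,-0.6,0],[0,0,7]],[[6,-1.3,0],[0,0,14]],[[9,-1.9,-1],[0,0,21]],[[9,-1.9,-3],[0,0,27.5]],[[9,-1.9,-5.5],[0,0,27.5]],[[9,-1.9,-6.5],[0,0,27.5]],[[9,-1.9,-6.5],[0,0,27.5]],[[9,-1.9,-6.5],[0,0,27.5]]]}}

```text
clock: 7.95
position: [0.5425, -0.2313, 0.1159]
ee_rot: [1.37, 1.097, -1.37]
force: [0.2, -0.1, -1.9]
width: 0.539
```

```bash
python3 - <<'E'
from h import *
from cell import arm
s=st(arm)
w=arm.get_image("wrist"); cv2.imwrite("pics/w4.png",w["frame"])
p=arm.get_image("scene"); cv2.imwrite("pics/s4.png",cv2.resize(p["frame"][180:290,160:310],(800,587),interpolation=cv2.INTER_CUBIC))
E
```

```text
t 7.95 pos [ 0.5425 -0.2313  0.1159] yang -0.2204 xaxis [-0. -0. -1.] F [ 0.2 -0.1 -1.9] w 0.539 j [-0.05  0.53  0.52  1.82 -0.33  0.88  0.4 ]
```

View pics/w4.png

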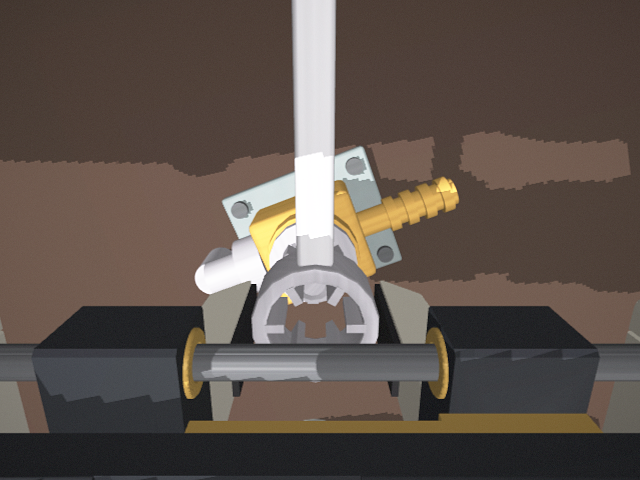

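View pics/s4.png

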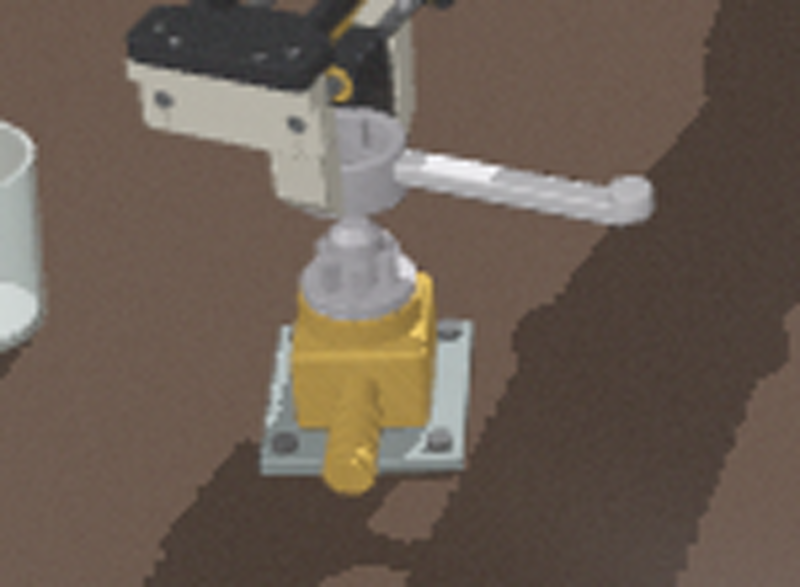

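Call:
{"op": "servo_tool", "data": {"plan": [[[0,0,-0.7],[0,0,0]],[[0,0,-1.4],[0,0,0]],[[0,0,-2],[0,0,0]],[[0,0,-2.6],[0,0,0]],[[0,0,-2.6],[0,0,0]],[[0,0,-2.6],[0,0,0]]]}}

```text
clock: 8.65
position: [0.5425, -0.2313, 0.0901]
ee_rot: [1.37, 1.097, -1.37]
force: [-2.1, 0.6, -2.7]
width: 0.538
```

```bash
python3 - <<'E'
from h import *
from cell import arm
s=st(arm); print(s["ft_torque"].round(2))
w=arm.get_image("wrist"); cv2.imwrite("pics/w5.png",cv2.resize(w["frame"][200:400,200:430],None,fx=3,fy=3))
E
```

```text
t 8.65 pos [ 0.5425 -0.2313  0.0901] yang -0.2203 xaxis [ 0.  0. -1.] F [-2.1  0.6 -2.7] w 0.538 j [-0.03  0.56  0.5   1.84 -0.35  0.83  0.42]
[0.03 0.39 0.01]
```

View pics/w5.png

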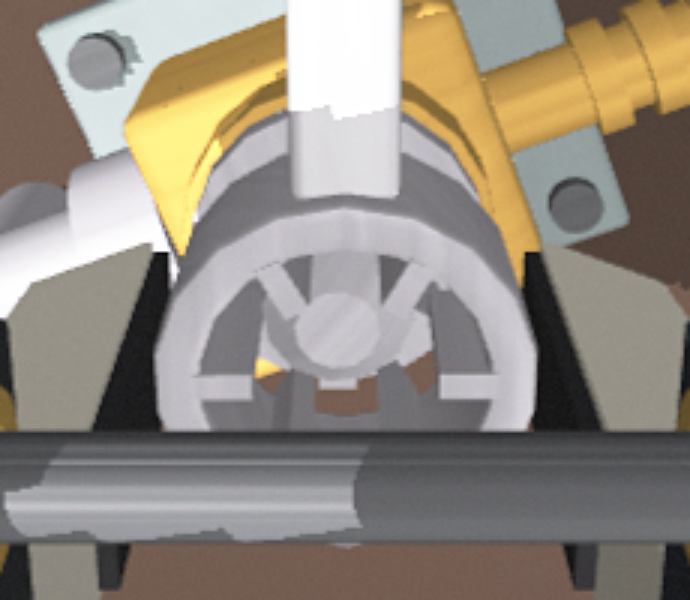

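Call:
{"op": "servo_tool", "data": {"plan": [[[-0.1,0,0],[0,0,0]],[[-0.1,0,-0.3],[0,0,0]],[[-0.1,0,-0.5],[0,0,0]],[[-0.1,0,-0.7],[0,0,0]],[[-0.1,0,-0.7],[0,0,0]]]}}

```text
clock: 9.2
position: [0.5414, -0.2312, 0.0829]
ee_rot: [1.37, 1.097, -1.37]
force: [-0.7, -0.4, -2.0]
width: 0.534
```

Call:
{"op": "servo_tool", "data": {"plan": [[[0,0,-0.2],[0,0,0]],[[0,0,-0.4],[0,0,0]],[[0,0,-0.4],[0,0,0]]]}}

```text
clock: 9.5
position: [0.5413, -0.2311, 0.0786]
ee_rot: [1.369, 1.098, -1.37]
force: [-0.4, 0.1, -1.6]
width: 0.536
```

Call:
{"op": "servo_tool", "data": {"plan": [[[0,0,-0.2],[0,0,0]],[[0,0,-0.4],[0,0,0]],[[0,0,-0.6],[0,0,0]],[[0,0,-0.75],[0,0,0]],[[0,0,-0.8],[0,0,0]],[[0,0,-0.85],[0,0,0]]]}}

```text
clock: 10.1
position: [0.5412, -0.2311, 0.0711]
ee_rot: [1.37, 1.098, -1.37]
force: [-6.7, 3.6, 17.9]
width: 0.536
```

```bash
python3 - <<'E'
from h import *
from cell import arm
s=st(arm); print(s["ft_torque"].round(2))
w=arm.get_image("wrist"); cv2.imwrite("pics/w6.png",cv2.resize(w["frame"][200:400,200:430],None,fx=3,fy=3))
p=arm.get_image("scene"); cv2.imwrite("pics/s6.png",cv2.resize(p["frame"][180:290,160:310],(800,587),interpolation=cv2.INTER_CUBIC))
E
```

```text
t 10.1 pos [ 0.5412 -0.2311  0.0711] yang -0.2204 xaxis [-0.     0.001 -1.   ] F [-6.7  3.6 17.9] w 0.536 j [-0.02  0.58  0.48  1.86 -0.37  0.79  0.44]
[0.65 1.4  0.01]
```

View pics/w6.png

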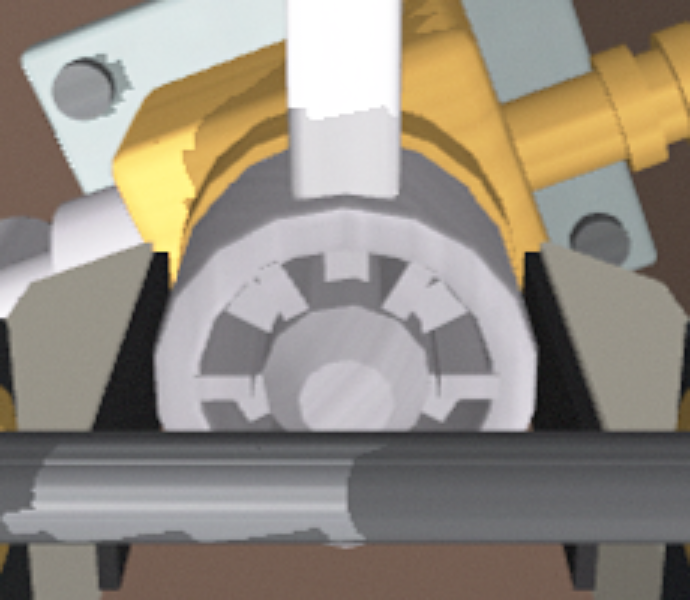

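View pics/s6.png

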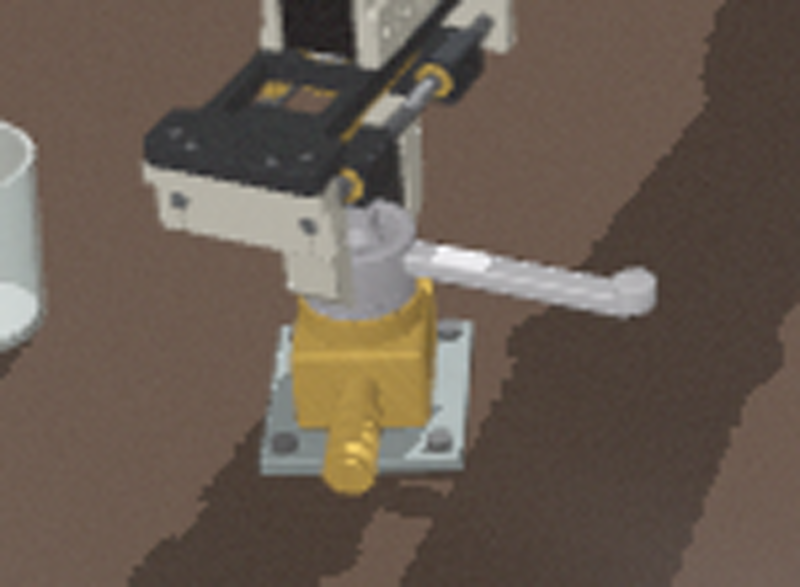

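Call:
{"op": "servo_tool", "data": {"plan": [[[-0.05,0.05,0],[0,0,0]],[[-0.05,0.05,0],[0,0,0]],[[-0.05,0.05,0],[0,0,0]],[[-0.05,0.05,0],[0,0,0]],[[-0.05,0.05,0],[0,0,0]],[[-0.05,0.05,0],[0,0,0]]], "grip": 0.7}}

```text
clock: 10.8
position: [0.5407, -0.2306, 0.071]
ee_rot: [1.37, 1.098, -1.37]
force: [0.4, -0.4, 0.0]
width: 0.697
```

```bash
python3 - <<'E'
from h import *
from cell import arm
s=st(arm); print(s["ft_torque"].round(2))
w=arm.get_image("wrist"); cv2.imwrite("pics/w7.png",cv2.resize(w["frame"][200:400,200:430],None,fx=3,fy=3))
E
```

```text
t 10.8 pos [ 0.5407 -0.2306  0.071 ] yang -0.2203 xaxis [-0.     0.001 -1.   ] F [ 0.4 -0.4  0. ] w 0.697 j [-0.02  0.58  0.48  1.86 -0.37  0.79  0.44]
[-0.04  0.08  0.  ]
```

View pics/w7.png

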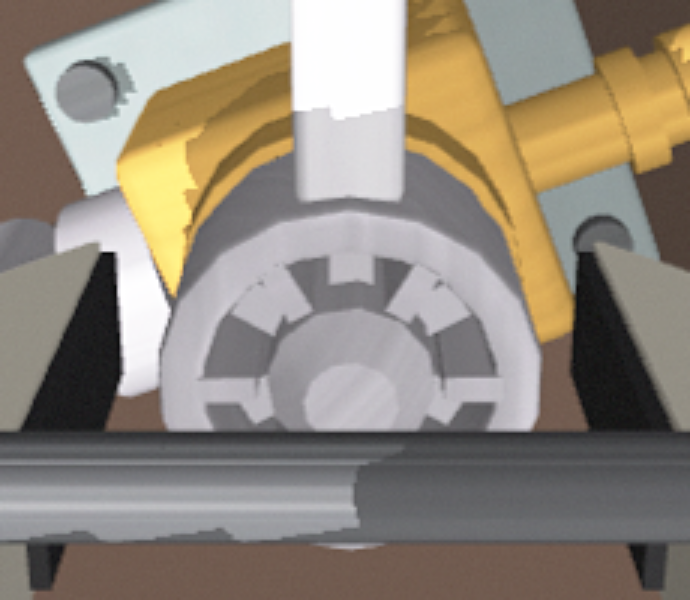

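Call:
{"op": "servo_tool", "data": {"plan": [[[0.05,-0.02,0],[0,0,0]],[[0.05,-0.02,0],[0,0,0]],[[0.05,-0.02,0],[0,0,0]],[[0.05,-0.02,0],[0,0,0]],[[0.05,-0.02,0],[0,0,0]],[[0.05,-0.02,0],[0,0,-4]],[[0.05,-0.02,0],[0,0,-8]],[[0.05,-0.02,0],[0,0,-12]],[[0.05,-0.02,0],[0,0,-16]],[[0.05,-0.02,0],[0,0,-20]],[[0.05,-0.02,0],[0,0,-20]]], "grip": 0.3, "squeeze": 25}}

```text
clock: 11.95
position: [0.5415, -0.2312, 0.0711]
ee_rot: [1.616, 0.883, -1.615]
force: [1.9, -2.4, -0.8]
width: 0.544
```

```bash
python3 - <<'E'
from h import *
from cell import arm
s=st(arm); print(s["ft_torque"].round(2))
w=arm.get_image("wrist"); cv2.imwrite("pics/w8.png",w["frame"])
E
```

```text
t 11.95 pos [ 0.5415 -0.2312  0.0711] yang -0.5702 xaxis [ 0.001 -0.    -1.   ] F [ 1.9 -2.4 -0.8] w 0.544 j [-0.08  0.6   0.58  1.86 -0.44  0.81  0.16]
[-0.47 -0.28  0.18]
```

View pics/w8.png

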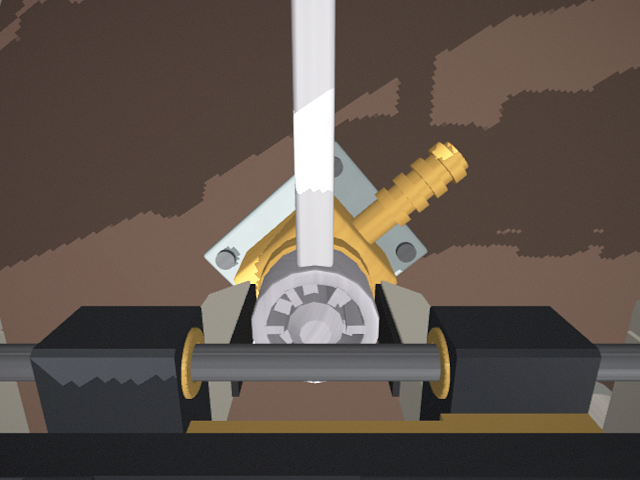

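Call:
{"op": "servo_tool", "data": {"plan": [[[0,0,0],[0,0,-4]],[[0,0,0],[0,0,-8]],[[0,0,0],[0,0,-12]],[[0,0,0],[0,0,-16]],[[0,0,0],[0,0,-20]],[[0,0,0],[0,0,-24]],[[0,0,0],[0,0,-28]],[[0,0,0],[0,0,-32]],[[0,0,0],[0,0,-36]],[[0,0,0],[0,0,-40]],[[0,0,0],[0,0,-44]],[[0,0,0],[0,0,-44]]]}}

```text
clock: 13.2
position: [0.5419, -0.2318, 0.0711]
ee_rot: [2.097, 0.246, -2.095]
force: [3.1, -3.7, -2.9]
width: 0.544
```

```bash
python3 - <<'E'
from h import *
from cell import arm
s=st(arm); print(s["ft_torque"].round(2))
E
```

```text
t 13.2 pos [ 0.5419 -0.2318  0.0711] yang -1.3352 xaxis [ 0.001 -0.002 -1.   ] F [ 3.1 -3.7 -2.9] w 0.544 j [-0.21  0.66  0.79  1.87 -0.61  0.87 -0.44]
[-0.83 -0.44  0.14]
```

Call:
{"op": "servo_tool", "data": {"plan": [[[0,0,0],[0,0,-2]],[[0,0,0],[0,0,-4]],[[0,0,0],[0,0,-5]],[[0,0,0],[0,0,-6]],[[0,0,0],[0,0,-7]],[[0,0,0],[0,0,-7]]]}}

```text
clock: 13.8
position: [0.542, -0.2319, 0.0711]
ee_rot: [2.163, 0.12, -2.161]
force: [2.3, -4.6, -3.8]
width: 0.542
```

```bash
python3 - <<'E'
from h import *
from cell import arm
s=st(arm); print(s["ft_torque"].round(2))
w=arm.get_image("wrist"); cv2.imwrite("pics/w9.png",w["frame"])
E
```

```text
t 13.8 pos [ 0.542  -0.2319  0.0711] yang -1.4579 xaxis [ 0.001 -0.002 -1.   ] F [ 2.3 -4.6 -3.8] w 0.542 j [-0.23  0.68  0.83  1.87 -0.64  0.88 -0.54]
[-0.87 -0.36  0.2 ]
```

View pics/w9.png

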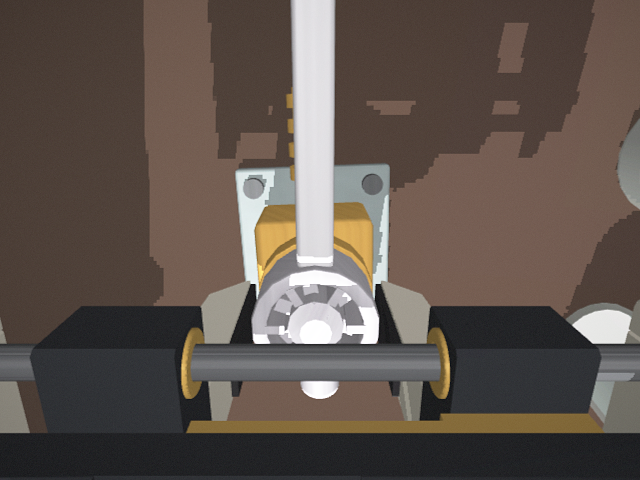

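Call:
{"op": "servo_tool", "data": {"plan": [[[-0.03,0.05,0],[0,0,-1]],[[-0.03,0.05,0],[0,0,-2]],[[-0.03,0.05,0],[0,0,-3]],[[-0.03,0.05,0],[0,0,-3]]]}}

```text
clock: 14.25
position: [0.542, -0.2319, 0.0712]
ee_rot: [2.19, 0.063, -2.188]
force: [2.5, -5.0, -5.1]
width: 0.543
```

```bash
python3 - <<'E'
from h import *
from cell import arm
s=st(arm); print(s["ft_torque"].round(2))
w=arm.get_image("wrist"); cv2.imwrite("pics/w10.png",w["frame"])
E
```

```text
t 14.25 pos [ 0.542  -0.2319  0.0712] yang -1.5101 xaxis [ 0.001 -0.003 -1.   ] F [ 2.5 -5.  -5.1] w 0.543 j [-0.24  0.68  0.84  1.88 -0.65  0.88 -0.58]
[-1.23 -0.53  0.38]
```

View pics/w10.png

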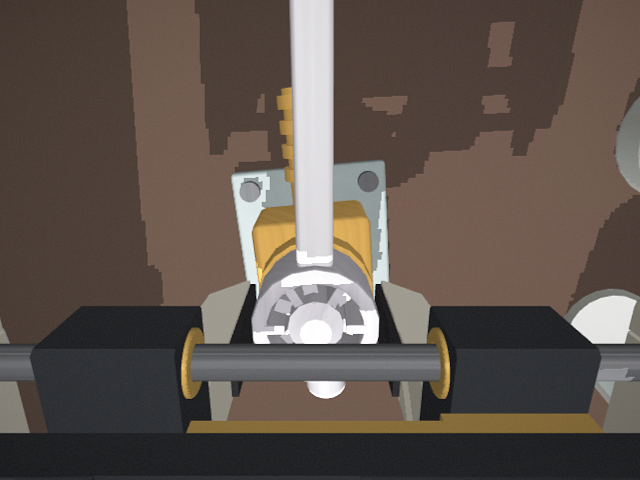

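Call:
{"op": "servo_tool", "data": {"plan": [[[0,0,0],[0,0,1.5]],[[0,0,0],[0,0,3]],[[0,0,0],[0,0,3]]]}}

```text
clock: 14.6
position: [0.5418, -0.2316, 0.0712]
ee_rot: [2.162, 0.121, -2.16]
force: [1.1, -2.5, -3.0]
width: 0.544
```

Call:
{"op": "servo_tool", "data": {"plan": [[[0,0,0],[0,0,0]],[[0,0,0],[0,0,0]],[[0,0,0],[0,0,0]],[[0,0,0],[0,0,0]],[[0,0,0],[0,0,0]],[[0,0,0],[0,0,0]],[[0,0,0],[0,0,0]]], "grip": 1}}

```text
clock: 15.3
position: [0.5418, -0.2316, 0.0712]
ee_rot: [2.162, 0.121, -2.16]
force: [0.6, 0.0, -1.0]
width: 1.0
```

```bash
python3 - <<'E'
from h import *
from cell import arm
s=st(arm); print(s["ft_torque"].round(2))
w=arm.get_image("wrist"); cv2.imwrite("pics/w11.png",w["frame"])
E
```

```text
t 15.3 pos [ 0.5418 -0.2316  0.0712] yang -1.4562 xaxis [ 0.001 -0.002 -1.   ] F [ 0.6  0.  -1. ] w 1.0 j [-0.23  0.68  0.83  1.88 -0.64  0.88 -0.54]
[ 0.02  0.2  -0.04]
```

View pics/w11.png

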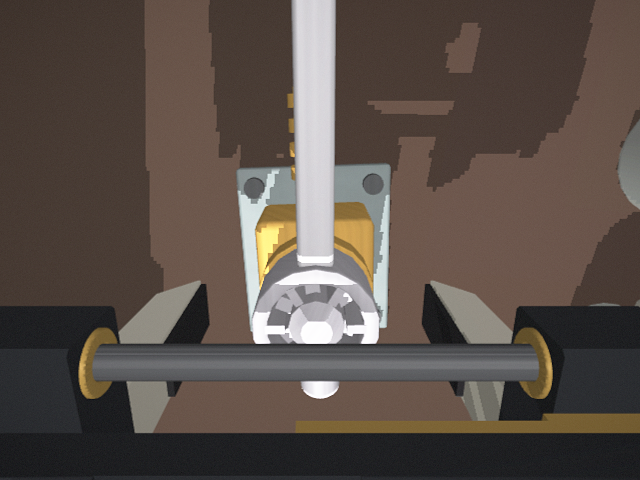

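Released: the lever sits at ~(315,0–260), aligned with the barb. Raise straight up and back off.

Call:
{"op": "servo_tool", "data": {"plan": [[[0,0,1],[0,0,0]],[[0,0,3],[0,0,0]],[[0,0,6],[0,0,0]],[[0,0,10],[0,0,0]],[[0,0,14],[0,0,0]],[[-2,4,15],[0,0,0]],[[-5,8,15],[0,0,0]],[[-8,12,15],[0,0,0]],[[-10,16,15],[0,0,0]],[[-10,20,15],[0,0,0]],[[-10,20,15],[0,0,0]]]}}

```text
clock: 16.45
position: [0.4412, -0.025, 0.2212]
ee_rot: [2.158, 0.135, -2.157]
force: [0.1, 0.4, 0.8]
width: 1.0
```

```bash
python3 - <<'E'
from h import *
from cell import arm
st(arm)
p=arm.get_image("top"); cv2.imwrite("pics/t12.png",p["frame"]); cv2.imwrite("pics/t12z.png",cv2.resize(p["frame"][170:290,350:470],(600,600),interpolation=cv2.INTER_CUBIC))
s=arm.get_image("scene"); cv2.imwrite("pics/s12.png",cv2.resize(s["frame"][180:290,160:310],(800,587),interpolation=cv2.INTER_CUBIC))
E
```

```text
t 16.45 pos [ 0.4412 -0.025   0.2212] yang -1.4465 xaxis [ 0.     0.001 -1.   ] F [0.1 0.4 0.8] w 1.0 j [-1.03  0.22  1.18  2.06 -0.24  1.01 -1.18]
```

View pics/t12.png

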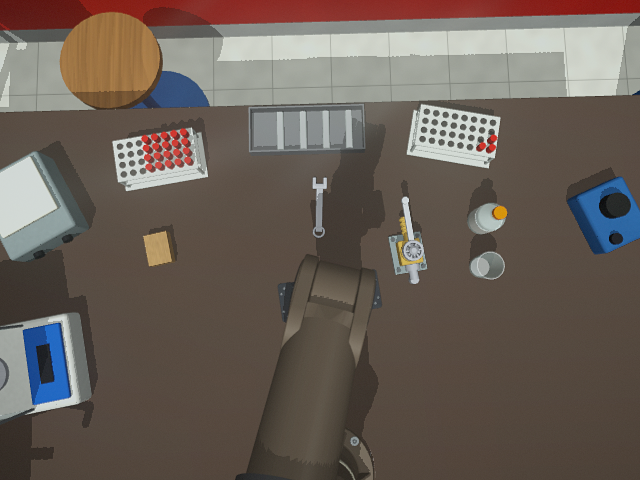

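View pics/t12z.png

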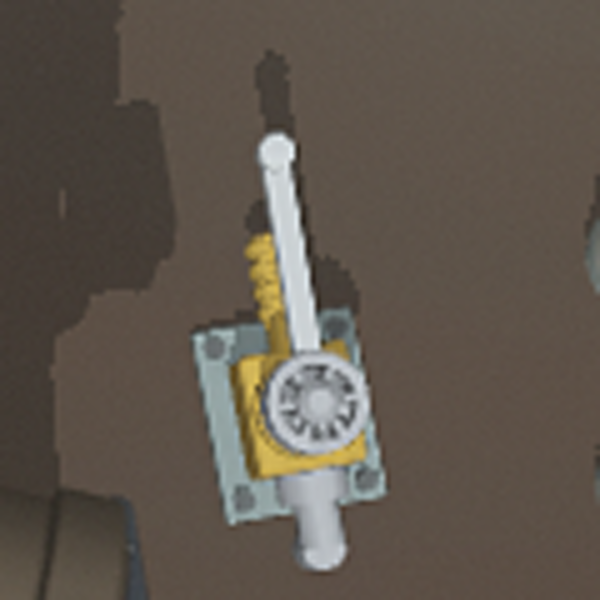

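View pics/s12.png

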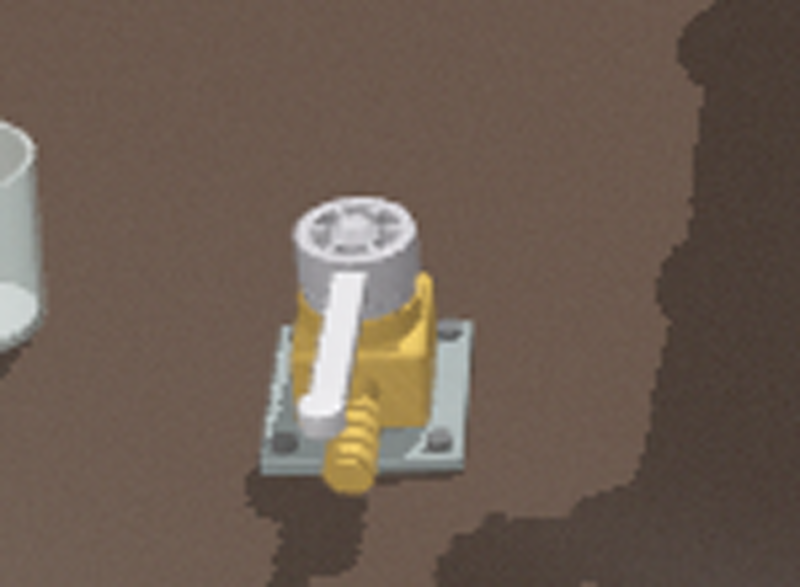

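```bash
python3 - <<'E'
from h import *
from cell import arm
p=arm.get_image("top")
c=lambda u,v:(350+u/5,170+v/5)
h=back(p,c(317.5,401),.09);k=back(p,c(277,152),.092);a=np.arctan2(*(k-h)[[1,0]]);print(h,k,a)
for y in (.127,.135,.144): print(.12*np.sin(a-y))
s=arm.get_image("scene")
# hub rim extents predicted in scene for seated vs. raised, compare crop
sc=lambda q:((q-[160,180])*[800/150,587/110]).round()
for z in (.066,.08): print(z,sc(proj(s,[.541,-.2315,z+.024])), sc(proj(s,[.541+.123*np.cos(a),-.2315+.123*np.sin(a),z+.026])))
E
```

```text
[ 0.5404882  -0.23109404  0.09      ] [ 0.6618769 -0.2167819  0.092    ] 0.11736158527153111
-0.0011565918595102343
-0.0021165000180832665
-0.0031962317257096784
0.066 [354. 223.] [319. 397.]
0.08 [351. 194.] [315. 367.]
```

```bash
python3 - <<'E'
from cell import arm
print(arm.sign_off())
E
```

```text
the job is handed in; nothing more can be done
None
```

The lever is back on the stem, fully home on the collar, and points out over the hose barb. The job is handed in at about 17 s of the 72 s allowed; hand-in gives no verdict.

**What I did:** I gripped the lever by its hub. I read the stem's tooth angle from the wrist picture, at about 1.36 rad in the world, or about 1.22 from the barb. I lowered the hub at that angle and it dropped in without any searching. I pressed it onto the collar with about 18 N and opened the jaws for about 0.6 s while it still pointed about 1.2 rad anticlockwise of the barb. Then I gripped it again and swung it clockwise until the torque rose from 0.2 to 0.38 N m, which I took as the stop. Last, I eased it back 3° within the spline play, let go and moved clear.

**Last checks:**
- **Seating:** in the scene view the hub top and knob match the seated height within about 7 pixels of the enlarged view; resting on the tooth tops would show a difference of about 30.
- **Direction:** in the top view the end of the lever is about 1–3 mm sideways of the barb's line, where 22 mm is allowed.
- **Contact:** the gripper is clear and its force reading is about zero.
- **Bystanders:** the bottle, beaker, spanner and box look unmoved. The dish was hidden under the arm in the last picture, so I did not check it, but nothing went near it.

**Small disagreements:** the wrist and top cameras differed by about 2 mm on the stem's position, which caused a slight side force during fitting. The measured starting angle came out just above the stated upper limit of 1.20 rad.

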